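Tare the jeweller's balance with the nylon pusher

TASK

Tare the balance on the jeweller's bench: take the blue-handled pusher out of the wooden rack, press the recessed green button fully home with the pusher's tip, and stand the pusher back in the hole it came from. Do not press the red button.

Things in the scene. Friction and masses are not known exactly. Their poses are not given: they have to be found in the camera images.
- pusher: Hand pusher standing tip down in a rack hole, 70 g. Origin: end of its white tip, z up along it. Shank 8 mm dia., z 0 to 45 mm; brass flange 36 mm dia., 45 to 51; blue handle 22 mm dia., 51 to 121. Hangs by its flange on the fixed rack (60 mm high, hole 22 mm dia., right through), tip 15 mm above the bench. A like tool with dark handle stands 80 mm away along its y axis: close fingers along its x.
- tare_top (a point): Centre of the top of the green button's cap (22 mm dia.) on the fixed grey balance (150 x 200 mm, 40 mm high). The cap lies in a well 26 mm dia. open upward; unpressed it is 8 mm below the housing's top, 32 mm above the bench. z points up; the point moves down with the cap. On the point's +x side lies a steel pan with a blue dish, at most 70 mm above the bench.
- tare (a joint): Travel of the green button in m: 0 is up, 0.006 is fully down. It springs back by itself; about 1.5 N starts it and 5 N presses it fully down.
- menu (a joint): Travel of the red button in m: 0 is up, 0.006 fully down. Same cap, well and spring as the green one; its centre lies 130 mm from the green one along point tare_top's -y axis, on the same panel. Not to be pressed.
Things that resemble listed ones, but are neither listed nor needed, are in the scene too. Of the things like the part that bears tare_top, leave any that is orange; of the rest the larger one is meant.

How it is judged (in metres and radians):
On the way, in this order (a step that is already met when the one before it is completed fails the run):
1. the pusher is taken out of the rack (distance of pusher from where it was at the start of the episode above 0.06 m), for 0.1 s.
2. the green button is pressed home with the pusher's tip (value of joint tare above 0.0045 m and distance between pusher and tare_top below 0.015 m), for 0.1 s.
At the end, for the whole second after the job is handed in: The pusher stands at rest in the hole it came from, within 15 mm of where it started and within 10 degrees of upright, and both buttons are up (less than 2 mm down) (distance of pusher from where it was at the start of the episode below 0.015 m and angle between pusher's own z axis and vertical below 0.17 rad and linear speed of pusher below 0.02 m/s and value of joint each of tare, menu below 0.002 m); the robot touches nothing.
It fails at once if the red button is pressed more than 2 mm (value of joint menu above 0.002 m).
It also fails if it takes over 54 s, if anything falls off the work surface, if the arm or the gripper's body presses on something with over 40 N, if the wrist force passes 120 N, or if a joint passes its speed limit or range.

ROBOT

A 6-joint arm with a two-finger parallel gripper is mounted at the origin on the work surface. World frame = base frame: x ahead of the robot, y to its left, z up, the work surface at z = 0. Lengths are in m, angles in degrees, forces in N, time in s.
With the tool pointing down it reaches from about 0.2 to 0.875 m from the base axis. Payload 3.4 kg.
Tool frame: the origin (TCP) lies at the very end of the fingers, on their centre line; the grasp point (between the pads) lies robot.tcp_to_grasp behind it (robot.tcp_to_grasp is the distance from the TCP to the grasp point, in m); z points along the fingers, y is the line along which they close (so a half turn about z gives the same grasp; the last joint's range is limited). The gripper opens to 94 mm and grips with 3 to 60 N. Pads are 16 mm wide; open, the fingers measure 119 mm over their backs; the gripper's body (75 mm by 177 mm) begins 78 mm behind the grasp point.
Start: joints at [-71.104, 15.808, 86.224, -0, 77.962, -6.933], TCP at [0.251, -0.518, 0.205] pointing down, gripper open.
Joint ranges: [-165.64, 165.64], [-43.16, 119.46], [12.63, 154.43], [-67.54, 247.53], [6.08, 155.33], [-154.97, 154.97]. Speed limits (degrees/s): [147.25, 147.25, 180, 180, 180, 180].

INTERFACE

Orientations are given as [roll, pitch, yaw] about the fixed x, y, z axes, in that order (R = Rz(yaw) Ry(pitch) Rx(roll)).
In Python, from cell import robot gives the robot as it stands. The module is installed in compiled form; this text tells all that it offers.
- The arm moves only by the tool send_rows, never from a script. Its arguments are lists of equal length, an entry for each row: "gripper": the finger opening in cm, from 0 to 9.4; "delta_pos": the shift along the tool's x, y, z in cm, a list of three; "rot": the turn, a rotation vector about the tool's x, y, z in degrees, a list of three. A call has 1 to 12 rows; each row is the pose to reach, as a shift and turn from the pose commanded when the call began, along the tool's axes at that moment; what a row does not reach only later rows make up. A row lasts 1/12 s, in which the tool goes at most 41.7 mm and 7.16 degrees, less where a joint would pass 70% of its speed; a pose out of reach is approached as far as the arm can. A call with a gripper value outside its range is refused whole. The fingers move at their own pace and stop on an object; the grip force is fixed at half the most. Time passes only in rows, so rows that repeat a pose let the fingers close. It gives the time, the measured TCP pose, the force, the opening and the grip force at its end, in the units of the state.
- robot.get_state(): the state, without advancing time (a new reading comes with each control period).
- robot.snapshot(name): name is "scene" or "top" or "wrist"; returns the picture (480x640x3 uint8, red, green, blue); there is no depth.
- robot.calibration(name): a dict with "fov_y" (degrees; the focal length in pixels is half the picture's height over the tangent of half this angle, whatever the lens; pixels are square), "cx", "cy" (the principal point, pixels), "eye" and "rotation" of the camera in the world. Camera axes: x right, y down, z forward; pixel columns grow to the right and rows downward; lengths in m; the calibration is good to about 2 mm. A picture is of the moment at which its call begins: read the wrist's pose just before it. calibration takes no time and is no camera call; for the wrist camera it gives the pose at the moment of the call.
- robot.finish_job(): hands the job in; it is judged then, once.
Trained networks look in the newest picture that a camera, given by its name, has taken for a name from the list of things; names that differ only in an ending like _2 or _b are one class to them, and where a whole thing is asked for, a point or a joint stands for the part that bears it (a point fixed in the world has none). Each returns a list of dicts, best first, with "score" (0 to 1); they miss things now and then, are a little off and sometimes report something else, mostly with a low value. They report only what shows in the picture. A call takes as long as a camera call. They do not tell look-alikes from the thing itself.
- robot.look_for(label, camera): "point" ([x, y, z] in m, in the coordinates of the camera as it stood for that picture, good to about 4 mm: the middle of the surface that is visible of it).
- robot.regions_of(label, camera): "mask" (480x640 bool, what is visible of it).
The state is a dict: "t": time; "joint_pos": joint angles; "qvel": joint speeds; "joint_efforts": joint torques, N m; "eef_pos": TCP position; "eef_rot": TCP orientation; "wrist_force": force on the tool from outside, world axes, zero at the start; "ft_torque": the same for the moment, N m; "gripper_width": finger opening in m; "grasp_force": force on a finger pad.
Only numpy, scipy, OpenCV 4.12 (cv2) and the standard library are available. Lean on these libraries where they do the work, as an engineer would, in place of code of your own. Each camera call takes 0.05 s, during which the arm holds its last target. There are 200 camera calls.

## Working session

There is one attempt and no reset: what is moved stays moved. The work goes in short steps, Python scripts to look and compute and a tool call to move; the robot and the scene stay as the last step left them, time stands still between calls to the robot, and variables do not carry over. Pictures are saved under pics/ and viewed, at most 10 in all, crops included, and the job is handed in when it is done.

Besides the shell and the picture viewer there is one more tool, called after "Emit:" by a JSON object that holds its "fn" and its "kwargs". send_rows: Moves the arm, as the interface text tells. Its arguments: {"type":"object","properties":{"gripper":{"type":"array"},"delta_pos":{"type":"array"},"rot":{"type":"array"}},"required":["gripper","delta_pos","rot"]}

```bash
mkdir -p pics; cat > h.py <<'E'
import numpy as np, cv2
from cell import robot
def snap(c,n):
    im=robot.snapshot(c); cv2.imwrite(f'pics/{n}.png',im[...,::-1]); return im
def cal(c):
    k=robot.calibration(c); f=240/np.tan(np.radians(k['fov_y'])/2)
    return f,k['cx'],k['cy'],np.array(k['eye']),np.array(k['rotation'])
def world(p,c):
    f,cx,cy,e,R=cal(c); return e+R@np.array(p)
def pix2z(u,v,z,c):
    f,cx,cy,e,R=cal(c); d=R@np.array([(u-cx)/f,(v-cy)/f,1]); return e+d*(z-e[2])/d[2]
def proj(P,c):
    f,cx,cy,e,R=cal(c); q=R.T@(np.array(P)-e); return np.array([cx+f*q[0]/q[2],cy+f*q[1]/q[2]])
E
python3 - <<'E'
from h import *
s=robot.get_state(); print(s['t'],s['eef_pos'],s['eef_rot'],s['gripper_width'],robot.tcp_to_grasp)
a=snap('scene','scene0'); b=snap('top','top0'); 
for c in('scene','top'):
    k=robot.calibration(c); print(c,k)
    for l in('pusher','tare_top','tare'):
        for d in robot.look_for(l,c): print(c,l,round(d['score'],2),world(d['point'],c).round(3),proj(world(d['point'],c),c).round())
E
```

```text
0.0 [ 0.25032853 -0.51703965  0.2046194 ] [-1.79898108e+02 -1.10981152e-02  2.58290344e+01] 0.09382392229706997 0.0188
scene {'fov_y': 50.701054247176536, 'cx': 313.0350719773766, 'cy': 235.39738902670695, 'eye': array([0.82056705, 0.67992556, 0.93545611]), 'rotation': array([-1.40556416e+02,  2.44053872e-02,  1.48659952e+02])}Traceback (most recent call last):
  File "<stdin>", line 7, in <module>
  File "h.py", line 13, in proj
    f,cx,cy,e,R=cal(c); q=R.T@(np.array(P)-e); return np.array([cx+f*q[0]/q[2],cy+f*q[1]/q[2]])
                                                                     ~^^^
IndexError: invalid index to scalar variable.
```

View pics/top0.png

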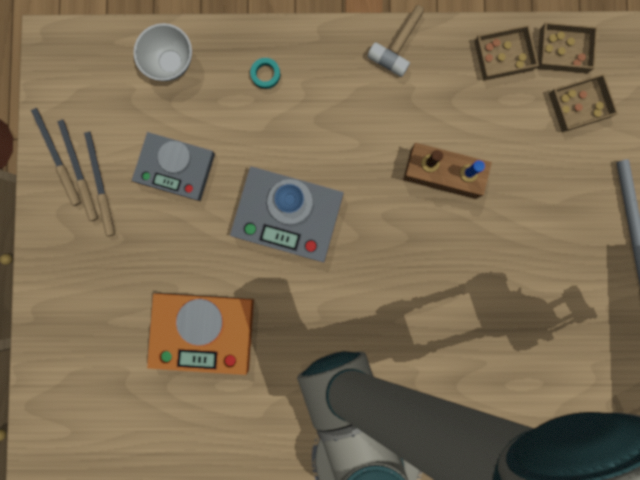

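View pics/scene0.png

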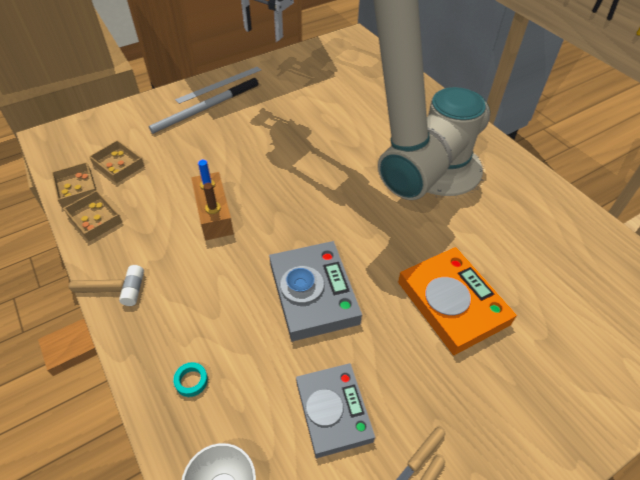

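The top view shows three balances: the large grey one at (285,213) with its blue dish and green button at (250,229), a small grey one at (174,166), and an orange one at (200,333). The large grey one is meant: it isn't orange, it is the larger of the rest, and it has the blue dish. The rack is at (447,170), with the blue pusher at (472,170) and the dark one at (432,158).

```bash
sed -i "s/np.array(k\['rotation'\])/Rotation.from_euler('xyz',k['rotation'],degrees=True).as_matrix()/; 1a from scipy.spatial.transform import Rotation" h.py
python3 - <<'E'
from h import *
b=cv2.imread('pics/top0.png'); a=cv2.imread('pics/scene0.png')
x=cv2.resize(b[130:270,220:500],None,fx=2.8,fy=2.8,interpolation=2)
y=cv2.resize(a[140:350,180:390],(392,392),interpolation=2)
cv2.imwrite('pics/crop.png',np.vstack([x,np.hstack([y[:200],y[192:]])])[:592])
for c in('top','scene'):
    for l in('pusher','tare_top','tare'):
        for d in robot.look_for(l,c): print(c,l,round(d['score'],2),world(d['point'],c).round(3),proj(world(d['point'],c),c).round())
# colour blobs
for c,im in(('top',b),('scene',a)):
    hsv=cv2.cvtColor(im,cv2.COLOR_BGR2HSV)
    for n,lo,hi,z in(('green',(50,140,60),(75,255,255),.032),('red',(0,180,120),(6,255,255),.032),('blue',(108,190,80),(125,255,255),.166)):
        m=cv2.inRange(hsv,lo,hi); k,_,st,ce=cv2.connectedComponentsWithStats(m)
        for i in range(1,k):
            if st[i,4]>20: print(c,n,st[i,4],ce[i].round(1),pix2z(*ce[i],z,c).round(4))
E
```

```text
top pusher 0.86 [ 0.581 -0.195  0.095] [468. 171.]
top tare_top 0.58 [0.475 0.241 0.034] [249. 229.]
top tare_top 0.49 [0.217 0.408 0.034] [166. 355.]
top tare_top 0.46 [0.594 0.457 0.024] [147. 172.]
top tare 0.48 [0.588 0.459 0.02 ] [147. 176.]
scene pusher 0.55 [ 0.584 -0.199  0.107] [205. 172.]
scene tare_top 0.6 [0.585 0.458 0.018] [361. 426.]
scene tare_top 0.46 [0.216 0.405 0.033] [494. 308.]
scene tare 0.5 [0.219 0.406 0.028] [493. 310.]
scene tare 0.41 [0.472 0.24  0.034] [346. 304.]
top red 88 [229.7 360.2] [0.2066 0.2792 0.032 ]
scene green 57 [344.7 304.5] [0.4748 0.2379 0.032 ]
scene green 49 [494.8 308.3] [0.2152 0.4066 0.032 ]
scene green 55 [360.3 426.4] [0.5899 0.4606 0.032 ]
scene red 38 [326.9 256.1] [0.4391 0.1123 0.032 ]
scene red 37 [455.7 263.2] [0.2065 0.2769 0.032 ]
scene red 39 [344.9 377.9] [0.5633 0.3715 0.032 ]
scene blue 119 [204.5 173.3] [ 0.6028 -0.1348  0.166 ]
```

View pics/crop.png

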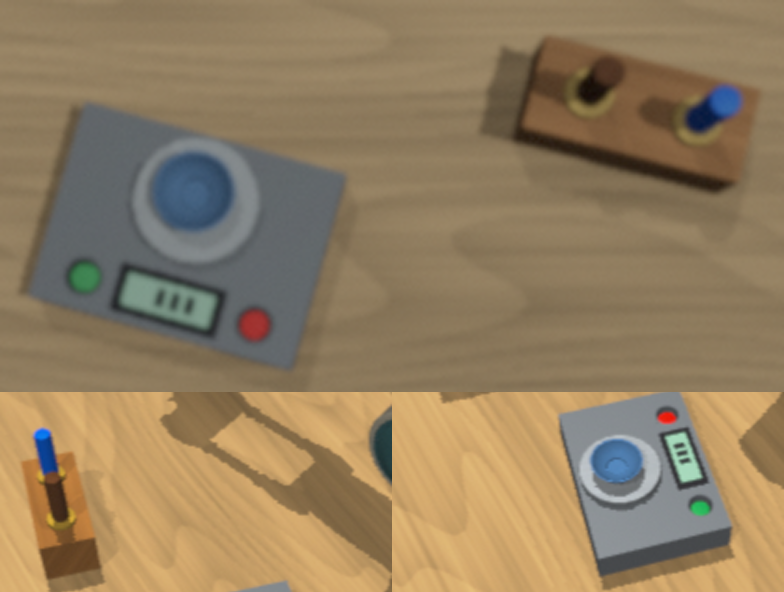

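The crop confirms both targets. The large grey balance with the dish has green at lower left and red at lower right, and the blue pusher is on the rack's right end. Next I work out the move to a view pose above the pusher.

```bash
cat >> h.py <<'E'
def delta(pos,yaw,roll=180,pitch=0):
    s=robot.get_state(); R=Rotation.from_euler('xyz',s['eef_rot'],degrees=True); T=Rotation.from_euler('xyz',[roll,pitch,yaw],degrees=True)
    print('t',s['t'],'pos',np.round(s['eef_pos'],4),'rot',np.round(s['eef_rot'],2),'dcm',(R.inv().apply(np.array(pos)-s['eef_pos'])*100).round(2),'rot',np.degrees((R.inv()*T).as_rotvec()).round(2))
E
python3 - <<'E'
from h import *
d=pix2z(430.7,163.2,.066,'top'); p=pix2z(470,173.6,.066,'top'); v=d-p
print(d,p,np.linalg.norm(v),np.degrees(np.arctan2(v[1],v[0]))-90)
delta([.575,-.195,.27],75)
E
```

```text
[ 0.60202166 -0.12822368  0.066     ] [ 0.58057683 -0.20651796  0.066     ] 0.08117804041152138 -15.317663500626054
t 0.45 pos [ 0.2505 -0.5176  0.2054] rot [-179.99    0.     25.83] dcm [ 43.26 -14.9   -6.46] rot [-1.000e-02 -0.000e+00 -4.917e+01]
```

Emit:
{"fn": "send_rows", "kwargs": {"gripper": [9.4, 9.4, 9.4, 9.4, 9.4, 9.4, 9.4, 9.4, 9.4, 9.4, 9.4, 9.4], "delta_pos": [[3.6, -1.24, -0.54], [7.2, -2.48, -1.08], [10.8, -3.7, -1.6], [14.4, -5, -2.2], [18, -6.2, -2.7], [21.6, -7.4, -3.2], [25.2, -8.7, -3.8], [28.8, -9.9, -4.3], [32.4, -11.2, -4.9], [36, -12.4, -5.4], [39.6, -13.6, -6], [43.3, -14.9, -6.5]], "rot": [[0, 0, -4.1], [0, 0, -8.2], [0, 0, -12.3], [0, 0, -16.4], [0, 0, -20.5], [0, 0, -24.6], [0, 0, -28.7], [0, 0, -32.8], [0, 0, -36.9], [0, 0, -41], [0, 0, -45.1], [0, 0, -49.2]]}}

```text
t: 1.45
eef_pos: [0.5764, -0.1934, 0.271]
eef_rot: [180.0, 0.0, 75.2]
wrist_force: [-0.6, 0.1, -0.3]
gripper_width: 0.0936
grasp_force: 0.0
```

```bash
python3 - <<'E'
from h import *
s=robot.get_state(); print(s['eef_pos'],s['eef_rot'],s['joint_pos'])
print(robot.calibration('wrist'))
snap('wrist','w1')
for d in robot.look_for('pusher','wrist'): print(d['score'],world(d['point'],'wrist'),proj(world(d['point'],'wrist'),'wrist'))
E
```

```text
[ 0.57642932 -0.19344085  0.27102971] [1.79963793e+02 2.91902768e-02 7.52270002e+01] [-2.50906617e+01  1.71271754e+01  7.51672855e+01 -2.22518519e-02
  8.76646895e+01 -1.03167723e+01]
{'fov_y': 59.57244507561538, 'cx': 317.4486756337835, 'cy': 246.59141150722385, 'eye': array([ 0.59543714, -0.12381792,  0.45004892]), 'rotation': array([ 1.65683812e+02, -5.55400975e-02, -1.47610901e+01])}
0.77 [ 0.58513224 -0.19657816  0.11093943] [324.44702047 235.49058866]
```

View pics/w1.png

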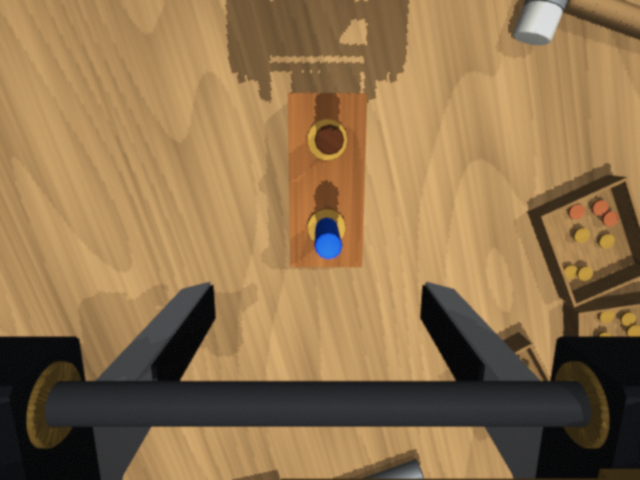

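The wrist view shows the rack aligned with the fingers. The blue handle's top is at (328,246), its flange around (326,228), and the dark tool at (327,139).

```bash
python3 - <<'E'
from h import *
im=cv2.imread('pics/w1.png'); hsv=cv2.cvtColor(im,cv2.COLOR_BGR2HSV)
top=cv2.inRange(hsv,(100,150,170),(125,255,255)); k,_,st,ce=cv2.connectedComponentsWithStats(top)
for i in range(1,k):
    if st[i,4]>100: print(st[i],ce[i],pix2z(*ce[i],.136,'wrist'))
for q in((.066,326,228),(.066,327,139)): print(pix2z(q[1],q[2],q[0],'wrist'))
P=[.583,-.200]
print(proj(P+[.136],'wrist'),proj(P+[.066],'wrist'))
E
```

```text
[316 233  26  25 502] [328.03187251 245.43027888] [ 0.58678084 -0.1993321   0.136     ]
[ 0.58667051 -0.19996976  0.066     ]
[ 0.6073812  -0.12212318  0.066     ]
[323.50267668 247.43793155] [322.2033089  229.00050728]
```

```bash
python3 - <<'E'
from h import *
delta([.5865,-.1995,.087],75.1)
E
```

```text
t 1.55 pos [ 0.5793 -0.1905  0.2709] rot [ 1.7982e+02 -1.5000e-01  7.5440e+01] dcm [-0.73  0.86 18.39] rot [ 0.17 -0.15  0.34]
```

Emit:
{"fn": "send_rows", "kwargs": {"gripper": [9.4, 9.4, 9.4, 9.4], "delta_pos": [[0, 0, 0], [0, 0, 0], [0, 0, 0], [0, 0, 0]], "rot": [[0, 0, 0], [0, 0, 0], [0, 0, 0], [0, 0, 0]]}}

```text
t: 1.88
eef_pos: [0.5743, -0.1959, 0.2704]
eef_rot: [-180.0, 0.0, 74.9]
wrist_force: [0.4, 0.1, 0.2]
gripper_width: 0.0939
grasp_force: 0.0
```

```bash
python3 - <<'E'
from h import *
delta([.5865,-.1995,.087],75.1)
im=snap('wrist','w2')[...,::-1].copy(); hsv=cv2.cvtColor(im,cv2.COLOR_BGR2HSV)
top=cv2.inRange(hsv,(100,150,170),(125,255,255)); k,_,st,ce=cv2.connectedComponentsWithStats(top)
for i in range(1,k):
    if st[i,4]>100: print(st[i],ce[i],pix2z(*ce[i],.136,'wrist'))
delta([.5865,-.1995,.087],75.1)
E
```

```text
t 1.8833 pos [ 0.5743 -0.1959  0.2704] rot [-1.7997e+02  2.0000e-02  7.4900e+01] dcm [-0.02  1.28 18.34] rot [-0.03  0.02 -0.2 ]
[318 230  26  25 506] [330.18774704 241.85375494] [ 0.58360084 -0.20258879  0.136     ]
t 1.9333 pos [ 0.5745 -0.1959  0.2705] rot [-1.7999e+02  2.0000e-02  7.4910e+01] dcm [-0.02  1.26 18.35] rot [-0.01  0.02 -0.19]
```

The arm has settled, so the refined pusher position is (0.5836, -0.2026).

Emit:
{"fn": "send_rows", "kwargs": {"gripper": [9.4, 9.4, 9.4, 9.4, 9.4, 9.4, 9.4, 9.4, 9.4, 9.4, 9.4, 9.4], "delta_pos": [[-0.2, 0.5, 1], [-0.4, 1.1, 3], [-0.4, 1.1, 5], [-0.4, 1.1, 7.5], [-0.4, 1.1, 10], [-0.4, 1.1, 12.5], [-0.4, 1.1, 14.5], [-0.4, 1.1, 16.5], [-0.4, 1.1, 18], [-0.4, 1.1, 18.3], [-0.4, 1.1, 18.3], [-0.4, 1.1, 18.3]], "rot": [[0, 0, 0], [0, 0, 0], [0, 0, 0], [0, 0, 0], [0, 0, 0], [0, 0, 0], [0, 0, 0], [0, 0, 0], [0, 0, 0], [0, 0, 0], [0, 0, 0], [0, 0, 0]]}}

```text
t: 2.93
eef_pos: [0.5852, -0.2021, 0.0877]
eef_rot: [180.0, 0.0, 75.0]
wrist_force: [0.8, -1.1, 0.0]
gripper_width: 0.0942
grasp_force: 0.0
```

Emit:
{"fn": "send_rows", "kwargs": {"gripper": [4, 4, 4, 3, 3, 0, 0, 0, 0, 0, 0, 0], "delta_pos": [[0, 0, 0], [0, 0, 0], [0, 0, 0], [0, 0, 0], [0, 0, 0], [0, 0, 0], [0, 0, 0], [0, 0, 0], [0, 0, 0], [0, 0, 0], [0, 0, 0], [0, 0, 0]], "rot": [[0, 0, 0], [0, 0, 0], [0, 0, 0], [0, 0, 0], [0, 0, 0], [0, 0, 0], [0, 0, 0], [0, 0, 0], [0, 0, 0], [0, 0, 0], [0, 0, 0], [0, 0, 0]]}}

```text
t: 3.93
eef_pos: [0.5847, -0.2015, 0.0873]
eef_rot: [-180.0, 0.0, 75.0]
wrist_force: [0.3, 0.5, 0.6]
gripper_width: 0.0211
grasp_force: 30.0
```

```bash
python3 - <<'E'
from h import *
s=robot.get_state();print(s['gripper_width'],s['grasp_force'],s['wrist_force'])
delta([.5836,-.2026,.087],75.1)
snap('wrist','w3'); 
E
```

```text
0.021112672232378844 30.0 [0.28490847 0.46862361 0.55718872]
t 3.9333 pos [ 0.5847 -0.2015  0.0873] rot [-179.97    0.     75.03] dcm [-0.14 -0.08  0.03] rot [-0.03  0.   -0.07]
```

View pics/w3.png

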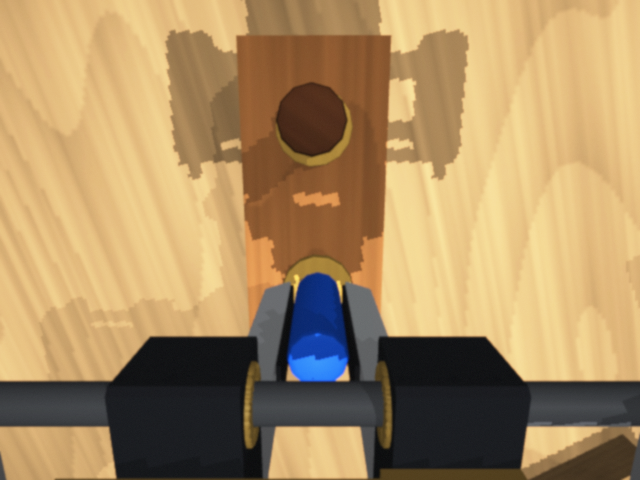

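The fingers hold the handle (at pixels (318,330)), gripped between the pads at 21 mm. I lift now.

Emit:
{"fn": "send_rows", "kwargs": {"gripper": [0, 0, 0, 0, 0, 0, 0, 0, 0], "delta_pos": [[0, 0, -1], [0, 0, -2.5], [0, 0, -4], [0, 0, -6], [0, 0, -8], [0, 0, -10], [0, 0, -12], [0, 0, -13], [0, 0, -13]], "rot": [[0, 0, 0], [0, 0, 0], [0, 0, 0], [0, 0, 0], [0, 0, 0], [0, 0, 0], [0, 0, 0], [0, 0, 0], [0, 0, 0]]}}

```text
t: 4.73
eef_pos: [0.5864, -0.2022, 0.2207]
eef_rot: [179.7, 0.1, 75.0]
wrist_force: [0.1, -0.6, -1.9]
gripper_width: 0.0214
grasp_force: 30.0
```

```bash
python3 - <<'E'
from h import *
s=robot.get_state();print(s['gripper_width'],s['grasp_force'],s['wrist_force'])
delta([.454,.162,.22],75)
E
```

```text
0.021406021593944127 29.99978005886078 [ 0.14184121 -0.60730858 -1.94005624]
t 4.7333 pos [ 0.5864 -0.2022  0.2207] rot [1.7966e+02 6.0000e-02 7.5030e+01] dcm [ 31.76 -22.2   -0.1 ] rot [0.34 0.06 0.03]
```

Emit:
{"fn": "send_rows", "kwargs": {"gripper": [0, 0, 0, 0, 0, 0, 0, 0, 0, 0, 0, 0], "delta_pos": [[1.6, -1.1, 0], [4.8, -3.3, 0], [8, -5.6, 0], [11.2, -7.8, 0], [14.4, -10, 0], [17.6, -12.2, 0], [20.8, -14.5, 0], [24, -16.7, 0], [27, -19, 0], [29.5, -20.6, 0], [31, -21.7, 0], [31.8, -22.2, 0]], "rot": [[0, 0, 0], [0, 0, 0], [0, 0, 0], [0, 0, 0], [0, 0, 0], [0, 0, 0], [0, 0, 0], [0, 0, 0], [0, 0, 0], [0, 0, 0], [0, 0, 0], [0, 0, 0]]}}

```text
t: 5.73
eef_pos: [0.4505, 0.1651, 0.2165]
eef_rot: [-179.9, 0.0, 75.2]
wrist_force: [0.5, -0.5, -0.3]
gripper_width: 0.0212
grasp_force: 30.0
```

Emit:
{"fn": "send_rows", "kwargs": {"gripper": [0, 0, 0, 0, 0], "delta_pos": [[0, 0, 0], [0, 0, 0], [0, 0, 0], [0, 0, 0], [0, 0, 0]], "rot": [[0, 0, 0], [0, 0, 0], [0, 0, 0], [0, 0, 0], [0, 0, 0]]}}

```text
t: 6.15
eef_pos: [0.4531, 0.162, 0.2173]
eef_rot: [180.0, 0.0, 74.9]
wrist_force: [0.2, 0.4, -1.0]
gripper_width: 0.0214
grasp_force: 30.0
```

```bash
python3 - <<'E'
from h import *
im=snap('wrist','w4')[...,::-1].copy(); hsv=cv2.cvtColor(im,cv2.COLOR_BGR2HSV)
for n,lo,hi in(('green',(50,140,60),(75,255,255)),('red',(0,180,120),(6,255,255))):
    k,_,st,ce=cv2.connectedComponentsWithStats(cv2.inRange(hsv,lo,hi))
    for i in range(1,k):
        if st[i,4]>60: print(n,st[i],ce[i],pix2z(*ce[i],.032,'wrist'))
for d in robot.look_for('tare_top','wrist'): print(d['score'],world(d['point'],'wrist'))
delta([.475,.239,.12],75)
E
```

```text
green [306 115  24  26 489] [317.46216769 127.46421268] [0.4751897 0.241048  0.032    ]
red [  0 154  13  26 274] [  5.21167883 167.55474453] [0.2086893  0.27856744 0.032     ]
0.72 [0.47783777 0.23984581 0.03208658]
t 6.25 pos [0.453  0.1622 0.2173] rot [-1.800e+02  2.000e-02  7.495e+01] dcm [7.99 0.13 9.73] rot [-0.    0.02 -0.05]
```

View pics/w4.png

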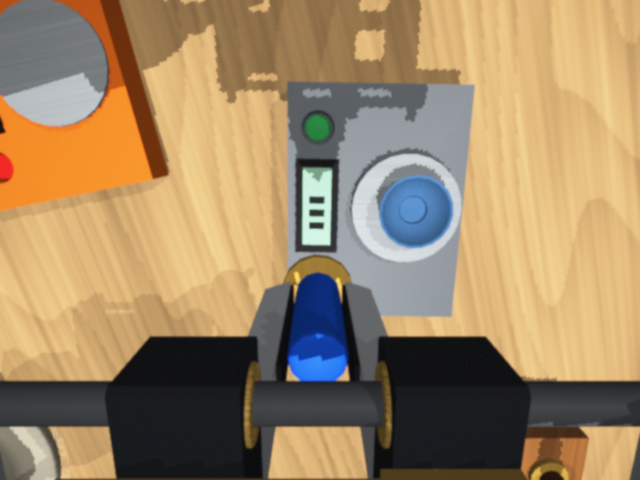

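The wrist view shows the green button at (317,127), directly ahead of the held pusher. The red one is hidden under the gripper. I go above green first, then press.

Emit:
{"fn": "send_rows", "kwargs": {"gripper": [0, 0, 0, 0, 0, 0, 0, 0, 0, 0, 0], "delta_pos": [[2, 0.1, 0], [4.5, 0.1, 0], [6.5, 0.1, 0], [8.1, 0.1, 1], [8.1, 0.1, 3], [8.1, 0.1, 5.5], [8.1, 0.1, 7.5], [8.1, 0.1, 9], [8.1, 0.1, 9.5], [8.1, 0.1, 9.5], [8.1, 0.1, 9.5]], "rot": [[0, 0, 0], [0, 0, 0], [0, 0, 0], [0, 0, 0], [0, 0, 0], [0, 0, 0], [0, 0, 0], [0, 0, 0], [0, 0, 0], [0, 0, 0], [0, 0, 0]]}}

```text
t: 7.17
eef_pos: [0.4751, 0.2409, 0.1229]
eef_rot: [180.0, -0.0, 75.0]
wrist_force: [0.7, -0.4, -0.3]
gripper_width: 0.0214
grasp_force: 30.0
```

```bash
python3 - <<'E'
from h import *
snap('scene','s2'); im=cv2.imread('pics/s2.png'); p=proj([.475,.24,.06],'scene').astype(int); print(p)
cv2.imwrite('pics/s2c.png',cv2.resize(im[p[1]-80:p[1]+60,p[0]-90:p[0]+90],None,fx=4,fy=4,interpolation=2))
delta([.4752,.2405,.0983],75)
E
```

```text
[345 298]
t 7.2167 pos [0.4755 0.2411 0.1235] rot [ 1.799e+02 -6.000e-02  7.501e+01] dcm [-0.07 -0.02  2.52] rot [ 0.1  -0.06  0.01]
```

View pics/s2c.png

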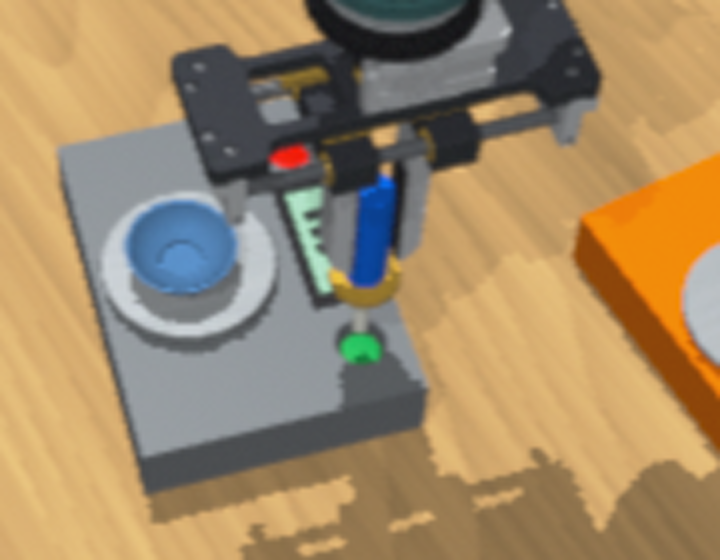

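The crop shows the tip (360,325) just above the green cap (360,347). I press.

Emit:
{"fn": "send_rows", "kwargs": {"gripper": [0, 0, 0, 0, 0, 0, 0, 0, 0], "delta_pos": [[0, 0, 0.6], [0, 0, 1.2], [0, 0, 1.7], [0, 0, 2.1], [0, 0, 2.35], [0, 0, 2.5], [0, 0, 2.5], [0, 0, 2.5], [0, 0, 2.5]], "rot": [[0, 0, 0], [0, 0, 0], [0, 0, 0], [0, 0, 0], [0, 0, 0], [0, 0, 0], [0, 0, 0], [0, 0, 0], [0, 0, 0]]}}

```text
t: 7.97
eef_pos: [0.4746, 0.241, 0.0982]
eef_rot: [180.0, -0.0, 75.0]
wrist_force: [-0.8, -0.5, 5.3]
gripper_width: 0.0216
grasp_force: 30.0
```

Emit:
{"fn": "send_rows", "kwargs": {"gripper": [0, 0, 0, 0], "delta_pos": [[0, 0, 0.1], [0, 0, 0.15], [0, 0, 0.15], [0, 0, 0.15]], "rot": [[0, 0, 0], [0, 0, 0], [0, 0, 0], [0, 0, 0]]}}

```text
t: 8.3
eef_pos: [0.4748, 0.2412, 0.098]
eef_rot: [179.9, -0.0, 75.0]
wrist_force: [-3.3, -1.1, 13.2]
gripper_width: 0.0214
grasp_force: 30.0
```

The force rose to 13 N with no further travel, so the button is on its stop. I retreat.

Emit:
{"fn": "send_rows", "kwargs": {"gripper": [0, 0, 0, 0, 0, 0, 0, 0, 0, 0], "delta_pos": [[0, 0, -0.5], [0, 0, -1.5], [0, 0, -3], [0, 0, -5], [0, 0, -7], [0, 0, -9], [0, 0, -11], [0, 0, -12.5], [0, 0, -13], [0, 0, -13]], "rot": [[0, 0, 0], [0, 0, 0], [0, 0, 0], [0, 0, 0], [0, 0, 0], [0, 0, 0], [0, 0, 0], [0, 0, 0], [0, 0, 0], [0, 0, 0]]}}

```text
t: 9.13
eef_pos: [0.4752, 0.2413, 0.2272]
eef_rot: [179.9, -0.1, 75.0]
wrist_force: [-0.0, 0.2, -0.9]
gripper_width: 0.0217
grasp_force: 30.0
```

```bash
python3 - <<'E'
from h import *
delta([.5847,-.2015,.22],75)
E
```

```text
t 9.1333 pos [0.4752 0.2413 0.2272] rot [ 1.7987e+02 -9.0000e-02  7.5030e+01] dcm [-39.95  22.02   0.71] rot [ 0.13 -0.09  0.03]
```

Emit:
{"fn": "send_rows", "kwargs": {"gripper": [0, 0, 0, 0, 0, 0, 0, 0, 0, 0, 0, 0], "delta_pos": [[-1.5, 0.8, 0], [-4.8, 2.6, 0], [-8.2, 4.5, 0], [-11.5, 6.3, 0], [-15, 8.3, 0], [-18.5, 10.2, 0], [-22, 12.1, 0], [-25.4, 14, 0], [-28.8, 15.9, 0], [-32, 17.6, 0], [-35, 19.3, 0], [-37.5, 20.7, 0]], "rot": [[0, 0, 0], [0, 0, 0], [0, 0, 0], [0, 0, 0], [0, 0, 0], [0, 0, 0], [0, 0, 0], [0, 0, 0], [0, 0, 0], [0, 0, 0], [0, 0, 0], [0, 0, 0]]}}

```text
t: 10.13
eef_pos: [0.5771, -0.1772, 0.224]
eef_rot: [-179.8, 0.0, 74.9]
wrist_force: [0.0, -0.1, -0.7]
gripper_width: 0.0217
grasp_force: 30.0
```

Emit:
{"fn": "send_rows", "kwargs": {"gripper": [0, 0, 0, 0, 0, 0, 0], "delta_pos": [[-1.5, 0.8, 0.3], [-2.3, 1.2, 0.7], [-2.5, 1.3, 0.7], [-2.5, 1.3, 0.7], [-2.5, 1.3, 0.7], [-2.5, 1.3, 0.7], [-2.5, 1.3, 0.7]], "rot": [[0, 0, 0], [0, 0, 0], [0, 0, 0], [0, 0, 0], [0, 0, 0], [0, 0, 0], [0, 0, 0]]}}

```text
t: 10.72
eef_pos: [0.5837, -0.2008, 0.2195]
eef_rot: [180.0, -0.0, 75.1]
wrist_force: [-0.9, -0.5, -1.9]
gripper_width: 0.0218
grasp_force: 30.0
```

```bash
python3 - <<'E'
from h import *
snap('wrist','w5'); snap('scene','s5')
a=cv2.imread('pics/w5.png')[100:480,160:480]; p=proj([.585,-.2,.1],'scene').astype(int)
b=cv2.imread('pics/s5.png')[p[1]-60:p[1]+60,p[0]-50:p[0]+50]
cv2.imwrite('pics/c5.png',np.hstack([a,cv2.resize(b,(317,380),interpolation=2)]))
delta([.5847,-.2015,.0873],75)
E
```

```text
t 10.8167 pos [ 0.5838 -0.2012  0.2195] rot [179.96   0.    75.1 ] dcm [-0.    0.09 13.22] rot [0.04 0.   0.1 ]
```

View pics/c5.png

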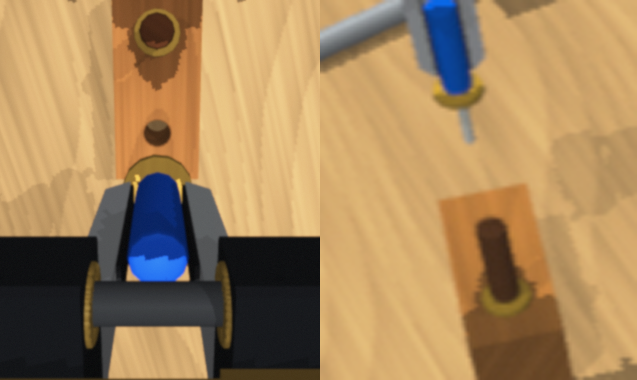

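The wrist crop shows the empty hole at full-picture pixel (317,232). I check its position before inserting.

```bash
python3 - <<'E'
from h import *
im=cv2.imread('pics/w5.png'); g=cv2.cvtColor(im,cv2.COLOR_BGR2GRAY)
m=(g<75).astype(np.uint8); m[:215]=0; m[250:]=0; m[:,:300]=0; m[:,335:]=0
k,_,st,ce=cv2.connectedComponentsWithStats(m)
for i in range(1,k):
    if st[i,4]>40:
        x,y,w,h,_=st[i]; print(st[i],ce[i],pix2z(x+w/2,y+h/2,.06,'wrist'),[pix2z(x+q,y+h/2,.06,'wrist')[:2].round(4) for q in(0,w)])
delta([.5847,-.2015,.0873],75)
E
```

```text
[304 226  26  19 355] [316.88732394 235.42535211] [ 0.58309487 -0.20589737  0.06      ] [array([ 0.5727, -0.2031]), array([ 0.5935, -0.2087])]
t 10.8167 pos [ 0.5838 -0.2012  0.2195] rot [179.96   0.    75.1 ] dcm [-0.    0.09 13.22] rot [0.04 0.   0.1 ]
```

The hole is at about (0.584, -0.203), right below the tip, so I insert.

Emit:
{"fn": "send_rows", "kwargs": {"gripper": [0, 0, 0, 0, 0, 0, 0, 0, 0, 0, 0, 0], "delta_pos": [[-0.1, 0.05, 1.5], [-0.1, 0.05, 3.5], [-0.1, 0.05, 5.5], [-0.1, 0.05, 7], [-0.1, 0.05, 8.3], [-0.1, 0.05, 9.5], [-0.1, 0.05, 10.5], [-0.1, 0.05, 11.5], [-0.1, 0.05, 12.3], [-0.1, 0.05, 12.8], [-0.1, 0.05, 13], [-0.1, 0.05, 13]], "rot": [[0, 0, 0], [0, 0, 0], [0, 0, 0], [0, 0, 0], [0, 0, 0], [0, 0, 0], [0, 0, 0], [0, 0, 0], [0, 0, 0], [0, 0, 0], [0, 0, 0], [0, 0, 0]]}}

```text
t: 11.82
eef_pos: [0.5839, -0.2033, 0.0887]
eef_rot: [-180.0, -0.0, 75.0]
wrist_force: [-0.4, 0.0, -0.7]
gripper_width: 0.0217
grasp_force: 30.0
```

Emit:
{"fn": "send_rows", "kwargs": {"gripper": [0, 0, 0, 0], "delta_pos": [[0, 0, 0.1], [0, 0, 0.15], [0, 0, 0.15], [0, 0, 0.15]], "rot": [[0, 0, 0], [0, 0, 0], [0, 0, 0], [0, 0, 0]]}}

```text
t: 12.15
eef_pos: [0.5842, -0.2035, 0.0879]
eef_rot: [180.0, 0.0, 75.0]
wrist_force: [0.3, 0.8, -0.6]
gripper_width: 0.0218
grasp_force: 30.0
```

Emit:
{"fn": "send_rows", "kwargs": {"gripper": [2.6, 2.6, 2.6, 3.5, 3.5, 5, 6, 7, 9.4, 9.4, 9.4, 9.4], "delta_pos": [[0, 0, 0], [0, 0, 0], [0, 0, 0], [0, 0, 0], [0, 0, 0], [0, 0, 0], [0, 0, 0], [0, 0, 0], [0, 0, 0], [0, 0, 0], [0, 0, 0], [0, 0, 0]], "rot": [[0, 0, 0], [0, 0, 0], [0, 0, 0], [0, 0, 0], [0, 0, 0], [0, 0, 0], [0, 0, 0], [0, 0, 0], [0, 0, 0], [0, 0, 0], [0, 0, 0], [0, 0, 0]]}}

```text
t: 13.15
eef_pos: [0.584, -0.2034, 0.0875]
eef_rot: [180.0, 0.0, 75.0]
wrist_force: [1.0, 0.1, 0.9]
gripper_width: 0.0783
grasp_force: 0.0
```

Emit:
{"fn": "send_rows", "kwargs": {"gripper": [9.4, 9.4, 9.4, 9.4, 9.4, 9.4, 9.4, 9.4, 9.4, 9.4, 9.4, 9.4], "delta_pos": [[0, 0, -1], [0, 0, -3], [0, 0, -5], [0, 0, -7.5], [0, 0, -10], [0, 0, -12.5], [0, 0, -15], [0, 0, -17], [0, 0, -18], [0, 0, -18], [0, 0, -18], [0, 0, -18]], "rot": [[0, 0, 0], [0, 0, 0], [0, 0, 0], [0, 0, 0], [0, 0, 0], [0, 0, 0], [0, 0, 0], [0, 0, 0], [0, 0, 0], [0, 0, 0], [0, 0, 0], [0, 0, 0]]}}

```text
t: 14.15
eef_pos: [0.5832, -0.203, 0.266]
eef_rot: [-179.9, -0.0, 75.0]
wrist_force: [0.2, -0.7, -0.9]
gripper_width: 0.0941
grasp_force: 0.0
```

```bash
python3 - <<'E'
from h import *
s=robot.get_state();print(s['gripper_width'],s['eef_pos'],s['t'])
snap('wrist','w6'); snap('scene','s6')
a=cv2.imread('pics/w6.png')[100:480,160:480]; p=proj([.585,-.2,.1],'scene').astype(int)
im=cv2.imread('pics/s6.png'); b=im[p[1]-60:p[1]+60,p[0]-50:p[0]+50]
cv2.imwrite('pics/c6.png',np.hstack([a,cv2.resize(b,(317,380),interpolation=2)]))
c='wrist'; hsv=cv2.cvtColor(cv2.imread('pics/w6.png'),cv2.COLOR_BGR2HSV)
k,_,st,ce=cv2.connectedComponentsWithStats(cv2.inRange(hsv,(100,150,170),(125,255,255)))
for i in range(1,k):
    if st[i,4]>100: print(st[i],ce[i],pix2z(*ce[i],.136,c))
E
```

```text
0.09409272735860967 [ 0.58318976 -0.2029963   0.26598518] 14.15
[307 228  26  26 527] [319.36812144 240.22390892] [ 0.58455043 -0.20491177  0.136     ]
```

View pics/c6.png

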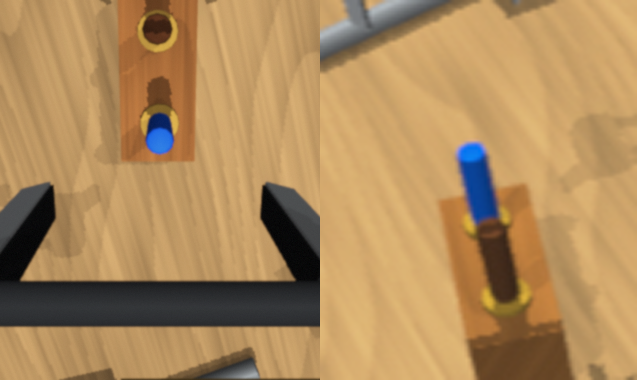

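The pusher stands upright in its own hole, with its top at (0.585, -0.205), about 2 mm from its starting position, and the gripper is clear. I hand the job in.

```bash
python3 -c "
from cell import robot
print(robot.finish_job())"
```

```text
the job is handed in; nothing more can be done
None
```

The green button was pressed onto its stop with the pusher's tip, the pusher is back upright in its own hole about 2 mm from where it started, the red button was not pressed, and the job was handed in just after 14 s; no verdict came back.

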